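Unhitch the tongue and hold it up for greasing

ROBOT

A 7-joint arm with a two-finger parallel gripper is mounted at the origin on a cart in front of the work surface, level with it; the furniture and walls round the work are solid. World frame = base frame: x ahead of the robot, y to its left, z up, the work surface at z = 0. Lengths are in mm, angles in rad, forces in N, time in s.
With the tool pointing down it reaches from about 400 to 875 mm from the base axis. Payload 4.4 kg.
Tool frame: the origin (TCP) lies where the fingers leave the gripper's body, on its centre line; the fingertips stand 73 mm ahead of it and the grasp point (between the pads) lies 54 mm ahead of it; z points along the fingers, y is the line along which they close (so a half turn about z gives the same grasp; the last joint's range is limited). The gripper opens to 85 mm and grips with 20 to 120 N. Pads are 22 mm wide; open, the fingers measure 114 mm over their backs; the gripper's body (76 mm by 85 mm) begins 54 mm behind the grasp point. The pads swing forward as they close: fully open they stand 13 mm farther back than shut.
Start: joints at [1.06, 0.628, 0.038, 1.517, -0.027, 0.996, -0.02], TCP at [279.706, -586.755, 303.913] pointing down, gripper open.
Joint ranges: [-3.06, 3.06], [-0.37, 2.12], [-1.25, 1.32], [0.18, 2.47], [-1.1, 4.24], [0.23, 1.98], [-2.94, 2.94]. Speed limits (rad/s): [2.57, 2.57, 3.14, 3.14, 3.14, 3.14, 3.14].

INTERFACE

Orientations are given as [roll, pitch, yaw] about the fixed x, y, z axes, in that order (R = Rz(yaw) Ry(pitch) Rx(roll)).
In Python, from cell import ctrl gives the robot as it stands.
- The arm moves only by the tool send_rows, never from a script. Its argument "rows" is a list that holds one entry, the list of rows, each a list of 6 numbers: the shift along the tool's x, y, z in cm, then the turn, a rotation vector about the tool's x, y, z in rad. In form: [[[tx, ty, tz, wx, wy, wz], ...]]. A call has 1 to 10 rows; each row is the pose to reach, as a shift and turn from the pose commanded when the call began, along the tool's axes at that moment; what a row does not reach only later rows make up. A row lasts 1/10 s, in which the tool goes at most 50 mm and 8.59 degrees, less where a joint would pass 70% of its speed; a pose out of reach is approached as far as the arm can. A call with a gripper value outside its range is refused whole. "grip" is the closure in counts, from 0 (fully open) to 255 (shut), set as the call begins (left out, the last holds). The fingers move at their own pace and stop on an object; the grip force is fixed at half the most. Time passes only in rows, so rows that repeat a pose let the fingers close. It gives the time, the measured TCP pose, the force, the opening and the grip force at its end, in the units of the state.
- ctrl.read_state(): the state, without advancing time (a new reading comes with each control period).
- ctrl.get_image(name): name is "side" or "top" or "wrist"; returns a dict with "pixels" (420x560x3 uint8, red, green, blue), "fx", "fy", "cx", "cy" (pixels), "extrinsics" (4x4, takes a point from camera to world coordinates); the wrist camera has in their place "mount" (4x4, takes a point from camera to tool coordinates, whose origin is the TCP and whose axes are the flange's). Camera axes: x right, y up, looking along -z (the intrinsics and any distortion apply to the point x, -y, -z); pixel columns grow to the right and rows downward; lengths in mm; the calibration is good to about 2 mm. A picture is of the moment at which its call begins: read the wrist's pose just before it. There is no depth.
- ctrl.finish_job(): hands the job in; it is judged then, once.
The state is a dict: "clock": time; "qpos": joint angles; "qd": joint speeds; "tau": joint torques, N m; "eef_pos": TCP position; "tool_rot": TCP orientation; "force": force on the tool from outside, world axes, zero at the start; "torque": the same for the moment, N m; "width": finger opening in mm; "gripper_force": force on a finger pad.
Only numpy, scipy, OpenCV 4.12 (cv2) and the standard library are available. Lean on these libraries where they do the work, as an engineer would, in place of code of your own. Each camera call takes 0.05 s, during which the arm holds its last target. There are 200 camera calls.

TASK

The hitch ball is about to be greased. First set the grease jar upright on the small tray without tipping or dropping it; then take the hitch latch by its upright tab, pull it fully out sideways against its spring and, keeping it pulled, lift the tongue until the coupler is about 60 mm up, clear of the ball. Finish still holding the tongue raised and steady in the gripper (do not put it down), with the jar standing on the tray and the other loose things on the bench left where they are.

Things in the scene. Friction and masses are not known exactly. Their poses are not given: they have to be found in the camera images.
- hitch: the hitch stand, fixed to the bench: a dark steel bed plate 270 mm long and 100 mm wide (80 mm at its far half), 10 mm thick, carrying a 50 mm ball on a neck at its near end and the pivot of the tongue at its far end. Origin on the bench under the ball's centre; its x axis runs along the bed plate from the ball to the pivot (away from the robot, turned up to about 0.25 rad), y to the left of that, z up. The latch pulls out along its -y (to the right as the robot sees it).
- ball_center (a point): centre of the hitch ball, 62 mm above the bench; the ball's top is 87 mm above the bench. With the tongue down the coupler covers the ball.
- pivot (a point): centre of the tongue's pivot pin, 190 mm along hitch x from the ball's axis, 75 mm above the bench; the pin lies along hitch y and the tongue swings up about it.
- tongue (a joint): angle of the tongue (a grey 40 mm square tube with a box-shaped coupler 80 mm long, 66 mm wide, roof 99 mm above the bench, over the ball): 0 down on the ball, growing as the coupler end rises, stop at 0.6. 0.32 is the coupler raised by 60 mm. It falls back by its weight (about 4 to 6 N at the coupler) when let go, and cannot rise more than about 0.02 while the latch is in.
- latch (a joint): travel of the latch: 0 in (its fork is under the ball), 0.030 pulled fully out to the stop; the ball is free from about 0.020. A spring pulls it back in: 3 N at 0, 7.5 N fully out. The latch slides on the coupler and rises and tilts with the tongue, so pulling it out and then raising it by its tab lifts the tongue.
- latch_tab (a point): middle of the graspable part of the latch's upright tab on top of the coupler: plain steel, 14 mm thick along the sliding direction (hitch y; grip it across this), 24 mm wide along hitch x, rounded top. With the tongue down this point is 142 mm above the bench, 25 mm below the tab's top and 35 mm above the latch plate; straight above the ball when the latch is in. Its axes are parallel to hitch's while the tongue is down.
- jar: body of the grease jar (origin at the centre of its underside)
- jar_center (a point): centre of the grease jar, half-way up: a closed plain round metal jar 48 mm in diameter and 78 mm high with a screw cap; about 0.22 kg; z along its axis. It stands on the bench at first. It lies 39 mm above its underside.
- tray: fixed square steel tray 110 x 110 mm with a rim 12 mm high and 4 mm thick; the inner floor is 4 mm above the bench. Origin at the centre of its underside; x and y along its sides.
- tape_measure: bystander: yellow tape measure 38x79x62 mm, loose; leave it alone
- spanner_4: bystander: small spanner 136 mm long lying on the bench, loose; leave it alone
- bolt_4: bystander: 52 mm bolt lying on the bench, loose; leave it alone
There are look-alikes about, which are no part of the job. Several things look just like the jar: the one meant starts farthest to the robot's right.

How it is judged (in metres and radians):
On the way, in this order (a step that is already met when the one before it is completed fails the run):
1. the jar stands upright on the tray, let go (x of jar_center in the frame of tray between -0.036 and 0.036 m and y of jar_center in the frame of tray between -0.036 and 0.036 m and height (world z) of jar_center below 0.05 m and angle between jar_center's own z axis and vertical below 0.1 rad and contact force between each of the arm, the fingers and jar below 0.1 N and linear speed of jar below 0.03 m/s), for 0.2 s.
2. the latch is pulled out while the tongue is still down (value of joint latch above 0.021 m and value of joint tongue below 0.06 rad), for 0.1 s.
3. the tongue is raised clear of the ball (value of joint tongue above 0.27 rad), for 0.2 s.
At the end, for the whole second after the job is handed in: Gripper still holding the tongue raised and steady at 0.27 to 0.5 rad (finger force over 1 N, under 0.08 rad/s); jar untouched, at rest, upright within 0.1 rad on the tray, centre within 36 mm of the tray's centre along each side; tape measure, spanner and bolt within 30 mm of where they lay (all of step 1 and value of joint tongue between 0.27 and 0.5 rad and velocity of joint tongue between -0.08 and 0.08 rad/s and contact force between the fingers and hitch above 1 N and distance of each of tape_measure, spanner_4, bolt_4 from where it was at the start of the episode below 0.03 m); the arm keeps its last pose, push and grip.
It fails at once if the jar is tipped (more than 0.5 rad) (angle between jar_center's own z axis and vertical above 0.5 rad).
It fails at once if the jar is dropped (falls free from more than about 20 mm) (contact force between each of the fingers, the arm and jar below 0.05 N and linear speed of jar above 0.65 m/s).
It fails at once if the tape_measure is pushed away (distance of tape_measure from where it was at the start of the episode above 0.03 m).
It fails at once if the spanner_4 is pushed away (distance of spanner_4 from where it was at the start of the episode above 0.03 m).
It fails at once if the bolt_4 is pushed away (distance of bolt_4 from where it was at the start of the episode above 0.03 m).
It also fails if it takes over 61 s, if anything falls off the work surface, if the arm or the gripper's body presses on something with over 40 N, if the wrist force passes 120 N, or if a joint passes its speed limit or range.

## Working session

There is one attempt and no reset: what is moved stays moved. The work goes in short steps, Python scripts to look and compute and a tool call to move; the robot and the scene stay as the last step left them, time stands still between calls to the robot, and variables do not carry over. Pictures are saved under pics/ and viewed, at most 10 in all, crops included, and the job is handed in when it is done.

Besides the shell and the picture viewer there is one more tool, called after "Request:" by a JSON object that holds its "api" and its "payload", one argument or row to a line. send_rows: Moves the arm, as the interface text tells. Its arguments: {"type":"object","properties":{"rows":{"type":"array","items":{"type":"array","items":{"type":"array","items":{"type":"number"}}}},"grip":{"type":"number"}},"required":["rows"]}

```bash
mkdir -p pics; ls
cat > h.py <<'E'
import numpy as np, cv2, pickle
from cell import ctrl
from scipy.spatial.transform import Rotation as R
def snap(n,f):
    s=ctrl.read_state(); im=ctrl.get_image(n); im['state']=s
    pickle.dump(im,open(f'pics/{f}.pkl','wb')); cv2.imwrite(f'pics/{f}.png',im['pixels'][:,:,::-1]); return im
def load(f): return pickle.load(open(f'pics/{f}.pkl','rb'))
def T(im):
    if 'extrinsics' in im: return np.array(im['extrinsics'])
    s=im['state']; M=np.eye(4); M[:3,:3]=R.from_euler('xyz',s['tool_rot']).as_matrix(); M[:3,3]=s['eef_pos']
    return M@np.array(im['mount'])
def ray(im,u,v):
    E=T(im); d=np.array([(u-im['cx'])/im['fx'],-(v-im['cy'])/im['fy'],-1]); return E[:3,3],E[:3,:3]@d
def plane(im,u,v,z):
    o,d=ray(im,u,v); return o+d*(z-o[2])/d[2]
def proj(im,p):
    E=T(im); q=E[:3,:3].T@(np.array(p)-E[:3,3]); return im['cx']-im['fx']*q[0]/q[2], im['cy']+im['fy']*q[1]/q[2]
def tri(a,ua,b,ub):
    o1,d1=ray(a,*ua);o2,d2=ray(b,*ub)
    A=np.stack([d1,-d2],1);t=np.linalg.lstsq(A,o2-o1,rcond=None)[0]
    p,q=o1+t[0]*d1,o2+t[1]*d2; return (p+q)/2,np.linalg.norm(p-q)
E
python3 - <<'E'
from h import *
a=snap('top','top0');b=snap('side','side0')
print({k:a[k] for k in a if k not in('pixels','state')}); print(b['extrinsics'],b['fx']); print(a['state'])
E
```

```text
pics
{'fx': 391.7977278240296, 'fy': 391.7977278240296, 'cx': 277.2684225438289, 'cy': 214.4588317640414, 'extrinsics': array([[ 1.96451818e-02,  9.78797192e-01, -2.03887526e-01,
         3.49371472e+02],
       [-9.99802681e-01,  1.98327303e-02, -1.12358362e-03,
        -2.28411766e+02],
       [ 2.94388582e-03,  2.03869368e-01,  9.78993674e-01,
         1.01283459e+03],
       [ 0.00000000e+00,  0.00000000e+00,  0.00000000e+00,
         1.00000000e+00]])}
[[-9.12562868e-01  1.69920932e-01 -3.71962215e-01  1.50387998e+02]
 [-4.08843315e-01 -3.98511681e-01  8.20996702e-01  6.23705119e+02]
 [-8.72676262e-03  9.01285369e-01  4.33138000e-01  5.55640708e+02]
 [ 0.00000000e+00  0.00000000e+00  0.00000000e+00  1.00000000e+00]] 437.3073613733175
{'clock': 0.0, 'qpos': array([ 1.06019359,  0.62935639,  0.03844032,  1.51837661, -0.02698281,
        0.99629899, -0.0200106 ]), 'qd': array([-3.88802959e-04,  5.94641332e-04, -1.77570754e-03, -2.41545188e-04,
       -8.19016676e-05,  6.84041598e-04, -2.68744316e-04]), 'tau': array([ 5.42407743e-04, -5.63398468e+01,  1.22642342e+00, -1.93443722e+01,
        1.10783885e-02,  1.03040770e-02, -1.54014077e-05]), 'eef_pos': array([ 279.49493432, -586.29624479,  302.97953027]), 'tool_rot': array([-3.13967174e+00,  3.96091014e-05,  4.44802650e-01]), 'force': array([ 0.29174279,  1.27504979, -0.30955023]), 'torque': array([-0.00453866,  0.00802986, -0.00446639]), 'gripper_force': 0.0, 'width': 85.37319443381807}
```

View pics/top0.png

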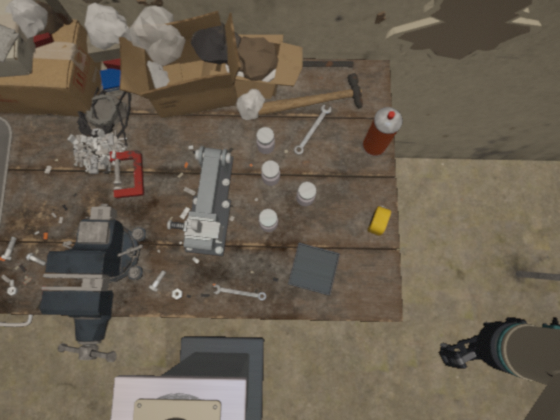

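View pics/side0.png

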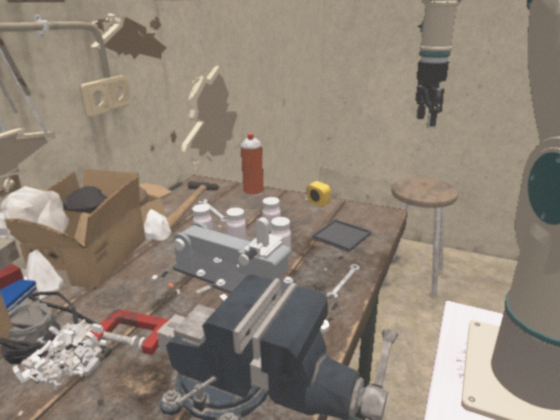

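The top view shows four white jars at (265,137), (270,171), (307,192) and (268,219). The rightmost, at (307,192), is the one meant. The tray is at (315,269), the coupler at about (203,228) and the tape measure at (381,220).

Run:
```python
from h import *
a=load('top0');p=a['pixels']
print(plane(a,307,187,78),plane(a,315,269,4),plane(a,203,228,99))
hsv=cv2.cvtColor(p,cv2.COLOR_RGB2HSV)
def big(m,x0,x1,y0,y1):
    k=np.zeros_like(m);k[y0:y1,x0:x1]=m[y0:y1,x0:x1]
    c=max(cv2.findContours(k,cv2.RETR_EXTERNAL,cv2.CHAIN_APPROX_NONE)[0],key=cv2.contourArea);return c
# tray: low saturation
m=((hsv[...,1]<70)&(hsv[...,2]<100)).astype(np.uint8)*255
c=big(m,280,350,235,305);r=cv2.minAreaRect(c);bx=cv2.boxPoints(r);print('tray',r)
for q in bx:print(plane(a,*q,12))
m=(hsv[...,2]>150).astype(np.uint8)*255
for nm,b in dict(jar=(290,325,172,210)).items():
    c=big(m,*b);print(nm,cv2.minEnclosingCircle(c),cv2.boundingRect(c),cv2.contourArea(c))
x=p[130:300,165:350][:,:,::-1];cv2.imwrite('pics/c1.png',cv2.resize(x,None,fx=3.5,fy=3.5,interpolation=cv2.INTER_CUBIC)[:600])
```

```text
[ 614.9261035  -299.51332621   78.        ] [ 419.01544172 -326.50336234    4.        ] [503.4388082  -52.46273292  99.        ]
tray ((313.89215087890625, 273.10443115234375), (70.45213317871094, 60.106197357177734), 4.289153575897217)
[ 338.66927247 -229.69375613   12.        ]
[ 489.55286328 -238.24216833   12.        ]
[ 479.54098853 -418.8674433    12.        ]
[ 329.28766074 -404.84064943   12.        ]
jar ((307.0, 190.0), 8.24631118774414) (299, 182, 17, 17) 193.0
```

View pics/c1.png

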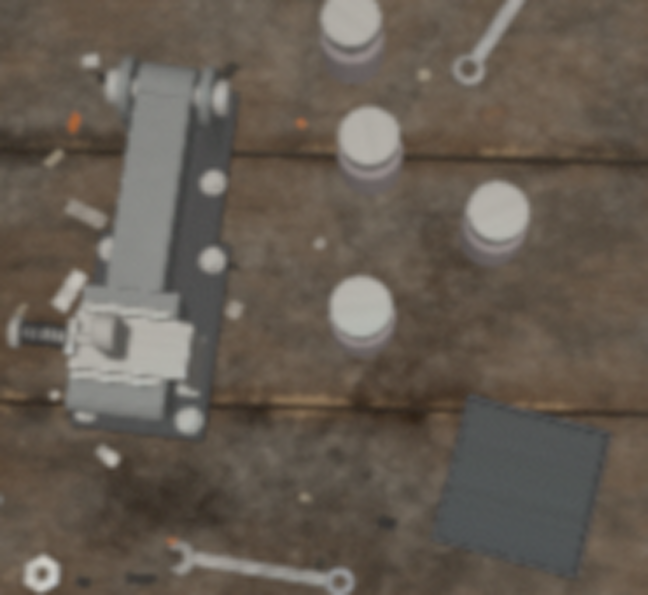

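The crop gives the cap centre at (307,190.6) in the full image, the tray corners at (299.3,243.1), (338.7,253.7), (329.6,294.3) and (289.6,283.4), and the latch tab top at about (194,225).

Run:
```python
from h import *
a=load('top0')
print('jar',plane(a,307,190.6,78))
P=[plane(a,*q,10) for q in [(299.3,243.1),(338.7,253.7),(329.6,294.3),(289.6,283.4)]]
print(np.round(P,1),np.mean(P,0),[np.linalg.norm(P[i]-P[i-1]) for i in range(4)])
d=P[1]-P[0]+P[2]-P[3];print('tray yaw',np.arctan2(d[1],d[0]))
c=lambda u,v:(165+u/3.5,130+v/3.5)
print('tab',plane(a,*c(103,333),167))
for n,uvs,z in [('tongue far',[(137,97),(190,97)],95),('tongue near',[(110,288),(164,290)],95),('coupler',[(80,287),(180,293),(165,418),(68,410)],99),('bolts',[(213,183),(213,260),(190,420)],12),('pin',[(115,87),(222,97)],75)]:
  print(n,[np.round(plane(a,*c(*q),z),1) for q in uvs])
s=ctrl.read_state();print(s['eef_pos'],s['tool_rot'],s['clock'])
```

```text
jar [ 605.71109942 -299.55178633   78.        ]
[[ 484.  -285.5   10. ]
 [ 458.7 -386.7   10. ]
 [ 356.3 -362.6   10. ]
 [ 381.3 -261.8   10. ]] [ 420.08338982 -324.13278597   10.        ] [np.float64(105.44828680859314), np.float64(104.29006015619183), np.float64(105.2230622378336), np.float64(103.75582349447454)]
tray yaw -1.81483778419516
tab [497.93949798 -46.41690023 167.        ]
tongue far [array([679.8, -44.3,  95. ]), array([680.5, -81.6,  95. ])]
tongue near [array([541.9, -33.7,  95. ]), array([541.3, -70.7,  95. ])]
coupler [array([541.4, -14.1,  99. ]), array([538.6, -82.4,  99. ]), array([453.1, -76.8,  99. ]), array([457.2, -11.7,  99. ])]
bolts [array([642.2, -89.2,  12. ]), array([582.3, -91.9,  12. ]), array([461.9, -80.7,  12. ])]
pin [array([694.2, -24. ,  75. ]), array([ 688.2, -101.4,   75. ])]
[ 279.53405834 -586.35346397  303.07326334] [-3.13987903e+00  1.61211642e-05  4.44817983e-01] 0.1
```

Request:
{"api": "send_rows", "payload": {
  "rows": [
    [[4.2,-1.2,0.5,0,0,0],[8.4,-2.4,1.5,0,0,0],[12.6,-3.6,2.5,0,0,0],[16.7,-4.8,3.5,0,0,0],[20.9,-5.9,4,0,0,0],[25.1,-7.1,5,0,0,0],[29.3,-8.3,6,0,0,0],[33.4,-9.5,7,0,0,0],[37.6,-10.7,7.3,0,0,0],[41.8,-11.9,7.3,0,0,0]]
  ],
  "grip": 0
}}

```text
clock: 1.1
eef_pos: [606.4, -297.9, 229.6]
tool_rot: [-3.14, 0.002, 0.445]
force: [-0.3, 0.5, 0.7]
width: 85.3
gripper_force: 0.0
```

Request:
{"api": "send_rows", "payload": {
  "rows": [
    [[0,0,0,0,0,0],[0,0,0,0,0,0],[0,0,0,0,0,0]]
  ]
}}

```text
clock: 1.4
eef_pos: [604.7, -300.7, 230.6]
tool_rot: [3.141, 0.002, 0.443]
force: [0.3, -0.1, 0.6]
width: 85.3
gripper_force: 0.0
```

```bash
cat >> h.py <<'E'
def delta(xyz,yaw=None,s=None):
    s=s or ctrl.read_state(); r=R.from_euler('xyz',s['tool_rot'])
    t=r.inv().apply(np.array(xyz)-s['eef_pos'])/10
    w=np.zeros(3) if yaw is None else (r.inv()*R.from_euler('xyz',[np.pi,0,yaw])).as_rotvec()
    return np.round(t,2),np.round(w,3)
def st():
    s=ctrl.read_state();print(round(s['clock'],2),'pos',np.round(s['eef_pos'],1),'rot',np.round(s['tool_rot'],3),'F',np.round(s['force'],1),'w',round(s['width'],1),'gf',round(s['gripper_force'],1))
E
python3 - <<'E'
from h import *
st();w=snap('wrist','w1');b=load('side0')
print(w['mount'],w['fx'],proj(w,(606,-300,78)),proj(b,(606,-300,78)),proj(b,(606,-300,0)))
print(delta((606,-300,230)))
E
```

```text
1.4 pos [ 604.7 -300.7  230.6] rot [3.141e+00 2.000e-03 4.430e-01] F [ 0.3 -0.1  0.6] w 85.3 gf 0.0
[[ 4.71317922e-04  9.63040900e-01  2.69354790e-01  6.78992275e+01]
 [ 9.99999818e-01 -5.55236349e-04  2.35367920e-04  5.36821669e-01]
 [ 3.76224504e-04  2.69354630e-01 -9.63040987e-01 -6.92062385e+01]
 [ 0.00000000e+00  0.00000000e+00  0.00000000e+00  1.00000000e+00]] 334.2632017143774 (np.float64(280.8369416928997), np.float64(215.67409947413253)) (np.float64(269.95936138893273), np.float64(200.1476804482247)) (np.float64(270.59246721071094), np.float64(226.62489006406972))
(array([ 0.19, -0.04,  0.08]), array([0., 0., 0.]))
```

View pics/w1.png

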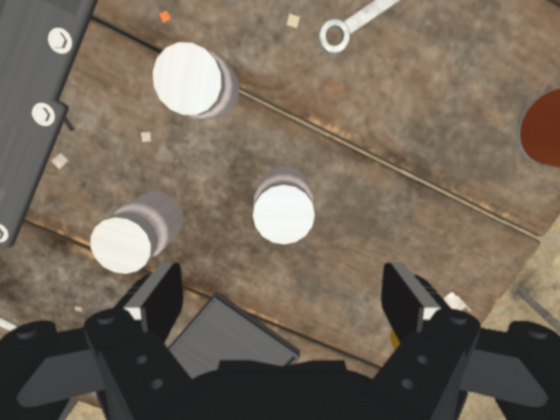

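The wrist view shows the target cap at (284,214), against a prediction of (281,216). The neighbouring jars at (120,245) and (187,78) leave room for the fingers.

Run:
```python
from h import *
w=load('w1');p=plane(w,284,214,78);print(p,delta((p[0],p[1],100)))
```

```text
[ 608.0304587  -301.45652227   78.        ] (array([ 0.33,  0.17, 13.08]), array([0., 0., 0.]))
```

Request:
{"api": "send_rows", "payload": {
  "rows": [
    [[0.3,0.1,3,0,0,0],[0.3,0.1,6,0,0,0],[0.3,0.1,8.5,0,0,0],[0.3,0.1,10.5,0,0,0],[0.3,0.1,12,0,0,0],[0.3,0.1,13,0,0,0],[0.3,0.1,13,0,0,0],[0.3,0.1,13,0,0,0]]
  ]
}}

```text
clock: 2.25
eef_pos: [609.2, -299.6, 101.6]
tool_rot: [3.141, -0.001, 0.444]
force: [0.3, 0.3, 0.9]
width: 85.3
gripper_force: 0.0
```

Request:
{"api": "send_rows", "payload": {
  "rows": [
    [[0,0,0,0,0,0],[0,0,0,0,0,0],[0,0,0,0,0,0],[0,0,0,0,0,0],[0,0,0,0,0,0],[0,0,0,0,0,0],[0,0,0,0,0,0],[0,0,0,0,0,0],[0,0,0,0,0,0],[0,0,0,0,0,0]]
  ],
  "grip": 255
}}

```text
clock: 3.25
eef_pos: [609.6, -299.5, 102.3]
tool_rot: [3.14, -0.001, 0.445]
force: [-1.0, 0.1, 5.8]
width: 45.8
gripper_force: 61.2
```

Request:
{"api": "send_rows", "payload": {
  "rows": [
    [[0,0,-1,0,0,0],[0,0,-2.5,0,0,0],[0,0,-4.5,0,0,0],[0,0,-5.5,0,0,0],[-1,-0.3,-6,0,0,0],[-3,-1,-6,0,0,0],[-5.5,-1.8,-6,0,0,0],[-8.5,-2.8,-6,0,0,0],[-11.5,-3.8,-6,0,0,0],[-13.5,-4.4,-6,0,0,0]]
  ]
}}

```text
clock: 4.25
eef_pos: [464.1, -317.7, 160.7]
tool_rot: [-3.139, 0.003, 0.443]
force: [0.8, -1.4, -2.0]
width: 45.7
gripper_force: 62.1
```

Request:
{"api": "send_rows", "payload": {
  "rows": [
    [[-2.5,-0.8,0,0,0,0],[-4,-1.3,0,0,0,0],[-4.6,-1.5,0,0,0,0],[-4.6,-1.5,0,0,0,0],[-4.6,-1.5,0,0,0,0]]
  ]
}}

```text
clock: 4.75
eef_pos: [421.2, -323.6, 161.0]
tool_rot: [3.141, -0.001, 0.445]
force: [-0.2, 0.1, -2.6]
width: 45.9
gripper_force: 62.1
```

Run:
```python
from h import *
st();w=snap('wrist','w2');snap('side','s2');snap('top','t2');print(delta((420,-324,107)))
cv2.imwrite('pics/c2.png',np.hstack([load('t2')['pixels'][200:340,230:380],load('s2')['pixels'][160:300,250:400]])[:,:,::-1].repeat(2,0).repeat(2,1))
```

```text
4.75 pos [ 421.2 -323.6  161. ] rot [ 3.141e+00 -1.000e-03  4.450e-01] F [-0.2  0.1 -2.6] w 45.9 gf 62.1
(array([-0.15, -0.  ,  5.39]), array([0., 0., 0.]))
```

View pics/w2.png

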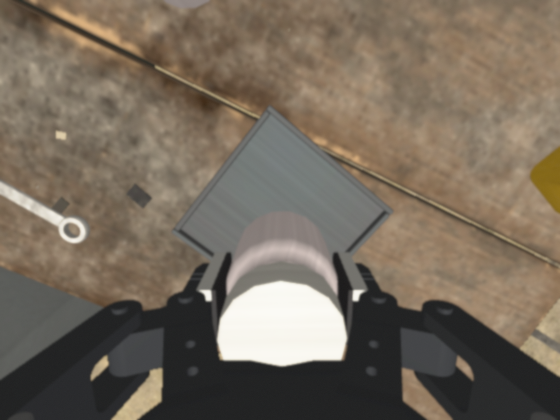

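View pics/c2.png

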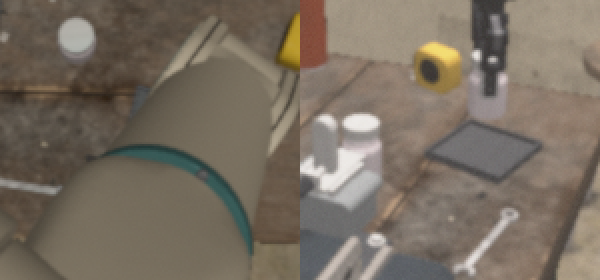

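The jar is held upright, and the tray corners in the wrist view are at (268,108), (388,211) and (178,231).

Run:
```python
from h import *
w=load('w2');A,B,C=[plane(w,*q,12) for q in [(268,108),(388,211),(178,231)]]
m=(B+C)/2;print(A,B,C,np.linalg.norm(A-B),np.linalg.norm(A-C),'centre',m,delta((m[0],m[1],107)))
```

```text
[ 483.74492733 -284.88678302   12.        ] [ 458.20272136 -386.53987314   12.        ] [ 383.31984096 -263.06942716   12.        ] 104.81295253274739 102.767674833271 centre [ 420.76128116 -324.80465015   12.        ] (array([-0.12,  0.1 ,  5.39]), array([0., 0., 0.]))
```

Both views put the tray centre at (420.5,-324.5), so I'll lower the jar slowly.

Request:
{"api": "send_rows", "payload": {
  "rows": [
    [[-0.1,0,1,0,0,0],[-0.1,0,2.5,0,0,0],[-0.1,0,4,0,0,0],[-0.1,0,4.7,0,0,0],[-0.1,0,5.0,0,0,0],[-0.1,0,5.2,0,0,0],[-0.1,0,5.3,0,0,0],[-0.1,0,5.4,0,0,0],[-0.1,0,5.4,0,0,0]]
  ]
}}

```text
clock: 5.8
eef_pos: [419.5, -324.3, 107.2]
tool_rot: [3.141, -0.0, 0.445]
force: [0.3, -0.2, -3.3]
width: 45.6
gripper_force: 62.1
```

Request:
{"api": "send_rows", "payload": {
  "rows": [
    [[0,0,0.05,0,0,0],[0,0,0.1,0,0,0],[0,0,0.1,0,0,0]]
  ]
}}

```text
clock: 6.1
eef_pos: [419.4, -324.3, 106.3]
tool_rot: [3.141, -0.0, 0.445]
force: [-1.1, 1.0, 1.8]
width: 45.7
gripper_force: 62.5
```

Request:
{"api": "send_rows", "payload": {
  "rows": [
    [[0,0,0.05,0,0,0],[0,0,0.05,0,0,0],[0,0,0.05,0,0,0],[0,0,0.05,0,0,0],[0,0,0.05,0,0,0],[0,0,0.05,0,0,0],[0,0,0.05,0,0,0],[0,0,0.05,0,0,0],[0,0,0.05,0,0,0],[0,0,0.05,0,0,0]]
  ],
  "grip": 0
}}

```text
clock: 7.1
eef_pos: [419.3, -324.1, 105.4]
tool_rot: [-3.142, -0.0, 0.445]
force: [-1.4, -0.3, -0.3]
width: 85.8
gripper_force: 0.0
```

Request:
{"api": "send_rows", "payload": {
  "rows": [
    [[0,0,-1,0,0,0],[0,0,-3,0,0,0],[0,0,-6,0,0,0],[0,0,-10,0,0,0],[0,0,-14,0,0,0],[0,0,-18,0,0,0],[0,0,-22,0,0,0],[0,0,-24,0,0,0],[0,0,-24,0,0,0]]
  ]
}}

```text
clock: 8.0
eef_pos: [420.3, -325.0, 349.5]
tool_rot: [3.135, -0.004, 0.445]
force: [-0.2, 0.1, -0.1]
width: 85.4
gripper_force: 0.0
```

Run:
```python
from h import *
st();w=snap('wrist','w3')
p=w['pixels'];m=(cv2.cvtColor(p,cv2.COLOR_RGB2HSV)[...,2]>190).astype(np.uint8)
print(proj(w,(420,-324,82)))
n,l,s,c=cv2.connectedComponentsWithStats(m)
for i in range(1,n):
  if s[i,4]>800:print(s[i],c[i],plane(w,*c[i],82))
print('to hitch hover',delta((460,-48,347),-0.08+np.pi),delta((460,-48,347),-0.08))
print(ctrl.read_state()['qpos'])
```

```text
8.0 pos [ 420.3 -325.   349.5] rot [ 3.135 -0.004  0.445] F [-0.2  0.1 -0.1] w 85.4 gf 0.0
(np.float64(278.51674114770265), np.float64(186.13290788273233))
[ 193    0   47   45 1751] [215.98172473  20.14734437] [ 533.54807512 -207.68653873   82.        ]
[ 430  115   65   59 1952] [463.24795082 145.4067623 ] [ 536.30478441 -472.49681916   82.        ]
[ 258  169   42   41 1329] [278.50564334 189.18058691] [ 417.11535515 -325.3546058    82.        ]
[   0  261   90   71 3209] [ 44.32845123 296.73356186] [ 193.39500062 -141.01959034   82.        ]
to hitch hover (array([ 1.554e+01, -2.321e+01, -2.000e-02]), array([ 0.004,  0.004, -2.617])) (array([ 1.554e+01, -2.321e+01, -2.000e-02]), array([ 0.003, -0.003,  0.525]))
[ 0.57933118  0.40475227  0.03679694  1.79840799 -0.01806138  0.93498378
 -0.50220216]
```

The jar stands at (417,-325) on the tray. Next I'll move over the latch tab.

Request:
{"api": "send_rows", "payload": {
  "rows": [
    [[1.9,-2.2,0.2,0,0,0.05],[3.8,-4.4,0.4,0,0,0.1],[6.3,-7.2,0.7,0,0,0.17],[8.9,-10.2,1,0,0,0.25],[11.4,-13,1.3,0,0,0.32],[13.9,-15.9,1.6,0,0,0.39],[16.1,-18.5,1.8,0,0,0.45],[17.7,-20.3,2,0,0,0.49],[19,-21.75,2,0,0,0.525],[19,-21.75,2,0,0,0.525]]
  ]
}}

```text
clock: 9.05
eef_pos: [497.0, -42.7, 324.0]
tool_rot: [-3.14, 0.003, -0.075]
force: [0.0, -1.2, -0.2]
width: 85.3
gripper_force: 0.0
```

Request:
{"api": "send_rows", "payload": {
  "rows": [
    [[0,0,0,0,0,0],[0,0,0,0,0,0],[0,0,0,0,0,0]]
  ]
}}

```text
clock: 9.35
eef_pos: [496.8, -47.4, 325.2]
tool_rot: [3.141, 0.001, -0.082]
force: [0.3, -0.9, -0.0]
width: 85.5
gripper_force: 0.0
```

Run:
```python
from h import *
st();w=snap('wrist','w4')
cv2.imwrite('pics/c4.png',cv2.resize(w['pixels'][60:330,150:420][:,:,::-1],None,fx=2.2,fy=2.2,interpolation=cv2.INTER_CUBIC))
print(proj(w,(498,-46.4,167)),proj(w,(691,-62,75)))
```

```text
9.35 pos [496.8 -47.4 325.2] rot [ 3.141e+00  1.000e-03 -8.200e-02] F [ 0.3 -0.9 -0. ] w 85.5 gf 0.0
(np.float64(279.18493067522564), np.float64(214.453173626809)) (np.float64(279.20754395642757), np.float64(-44.48217147166298))
```

View pics/c4.png

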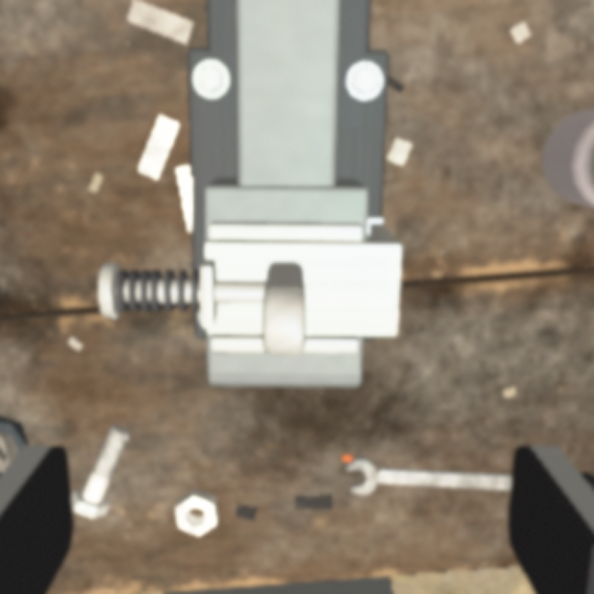

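The view is squared up with the hitch, the tongue edges running vertically. The tab is centred at crop column 285 (full 279.5) and its near top edge is at full row about 220. The spring and knob lie to the left, clear of the tab.

Run:
```python
from h import *
w=load('w4');f=lambda u,v:(150+u/2.2,60+v/2.2)
ct=plane(w,*f(285,345),155);print('near edge',plane(w,*f(285,352),155),plane(w,*f(265,345),155),plane(w,*f(304,345),155))
print('far base',plane(w,*f(285,263),107),'plate',plane(w,*f(300,242),107),plane(w,*f(300,338),107))
print('coupler',plane(w,*f(285,187),99),plane(w,*f(285,386),99), plane(w,*f(208,360),99),plane(w,*f(361,360),99))
print(delta((497,-47,198),-.08))
```

```text
near edge [490.13407312 -45.93040234 155.        ] [493.17497493 -39.35968372 155.        ] [492.09031927 -52.57802208 155.        ]
far base [511.94707575 -47.48207183 107.        ] plate [519.78920959 -54.04973488 107.        ] [480.62905586 -50.99121008 107.        ]
coupler [540.82391029 -49.85203863  99.        ] [457.55697964 -42.88703165  99.        ] [471.82003764 -11.47071768  99.        ] [466.53848978 -75.82731378  99.        ]
(array([ 1.000e-02, -3.000e-02,  1.273e+01]), array([ 0.   ,  0.   , -0.002]))
```

Request:
{"api": "send_rows", "payload": {
  "rows": [
    [[0.3,-0.1,2,0,0,0],[0.3,-0.1,4.5,0,0,0],[0.3,-0.1,7,0,0,0],[0.3,-0.1,9,0,0,0],[0.3,-0.1,10.8,0,0,0],[0.3,-0.1,12,0,0,0],[0.3,-0.1,12.7,0,0,0],[0.3,-0.1,12.7,0,0,0],[0.3,-0.1,12.7,0,0,0]]
  ]
}}

```text
clock: 10.3
eef_pos: [500.7, -45.5, 198.9]
tool_rot: [-3.142, -0.001, -0.081]
force: [0.3, 0.2, -0.2]
width: 85.6
gripper_force: 0.0
```

Request:
{"api": "send_rows", "payload": {
  "rows": [
    [[0,0,0,0,0,0],[0,0,0,0,0,0],[0,0,0,0,0,0],[0,0,0,0,0,0],[0,0,0,0,0,0],[0,0,0,0,0,0],[0,0,0,0,0,0],[0,0,0,0,0,0],[0,0,0,0,0,0],[0,0,0,0,0,0]]
  ],
  "grip": 255
}}

```text
clock: 11.3
eef_pos: [500.3, -45.6, 198.6]
tool_rot: [3.141, -0.0, -0.081]
force: [-0.6, -1.2, 5.9]
width: 13.2
gripper_force: 59.6
```

The tab is gripped at 13.2 mm opening with 60 N, so I'll pull the latch out.

Request:
{"api": "send_rows", "payload": {
  "rows": [
    [[0,0.4,0,0,0,0],[0,0.9,0,0,0,0],[0,1.4,0,0,0,0],[0,1.9,0,0,0,0],[0,2.3,0,0,0,0],[0,2.6,0,0,0,0],[0,2.8,0,0,0,0],[0,2.9,0,0,0,0],[0,2.9,0,0,0,0],[0,2.9,0,0,0,0]]
  ]
}}

```text
clock: 12.3
eef_pos: [498.0, -71.4, 198.7]
tool_rot: [-3.138, 0.001, -0.079]
force: [-1.1, 7.3, 6.4]
width: 13.3
gripper_force: 60.0
```

Request:
{"api": "send_rows", "payload": {
  "rows": [
    [[0,0.1,0,0,0,0],[0,0.2,0,0,0,0],[0,0.2,0,0,0,0]]
  ]
}}

```text
clock: 12.6
eef_pos: [497.9, -73.2, 198.7]
tool_rot: [-3.138, 0.001, -0.079]
force: [-2.1, 6.6, 7.1]
width: 13.2
gripper_force: 60.1
```

Run:
```python
from h import *
st()
for t in np.linspace(0,.36,13)[1:]:
  p=R.from_rotvec([0,t,0]).apply([-190,0,198.5-75])-[-190,0,123.5];print(np.round([p[0]/10,-p[2]/10,-t],2))
```

```text
12.6 pos [497.9 -73.2 198.7] rot [-3.138e+00  1.000e-03 -7.900e-02] F [-2.1  6.6  7.1] w 13.2 gf 60.1
[ 0.38 -0.56 -0.03]
[ 0.77 -1.12 -0.06]
[ 1.19 -1.66 -0.09]
[ 1.62 -2.19 -0.12]
[ 2.06 -2.7  -0.15]
[ 2.52 -3.2  -0.18]
[ 2.99 -3.69 -0.21]
[ 3.48 -4.16 -0.24]
[ 3.98 -4.62 -0.27]
[ 4.5  -5.06 -0.3 ]
[ 5.03 -5.49 -0.33]
[ 5.57 -5.9  -0.36]
```

The latch is out about 27.5 mm with a spring pull near 7 N. I'll pull a little more, then lift along the arc.

Request:
{"api": "send_rows", "payload": {
  "rows": [
    [[0,0.15,0,0,0,0],[0,0.25,0,0,0,0],[0,0.25,0,0,0,0]]
  ]
}}

```text
clock: 12.9
eef_pos: [497.6, -75.6, 198.6]
tool_rot: [-3.138, 0.001, -0.079]
force: [-2.2, 6.4, 7.3]
width: 13.1
gripper_force: 60.1
```

Request:
{"api": "send_rows", "payload": {
  "rows": [
    [[0.38,0,-0.56,0,-0.03,0],[0.77,0,-1.12,0,-0.06,0],[1.19,0,-1.66,0,-0.09,0],[1.62,0,-2.19,0,-0.12,0],[2.06,0,-2.7,0,-0.15,0],[2.52,0,-3.2,0,-0.18,0],[2.52,0,-3.2,0,-0.18,0]]
  ]
}}

```text
clock: 13.6
eef_pos: [522.6, -77.0, 229.9]
tool_rot: [-3.136, 0.184, -0.078]
force: [-2.2, 7.2, -0.1]
width: 13.2
gripper_force: 59.9
```

Run:
```python
from h import *
st()
for t in np.linspace(0,.36,13)[7:]:
  f=lambda t:R.from_rotvec([0,t,0]).apply([-190,0,123.5])
  p=f(t)-f(.18);q=R.from_rotvec([0,.18,0]).inv().apply(p);print(np.round([q[0]/10,-q[2]/10,-(t-.18)],2))
```

```text
13.6 pos [522.6 -77.  229.9] rot [-3.136  0.184 -0.078] F [-2.2  7.2 -0.1] w 13.2 gf 59.9
[ 0.38 -0.56 -0.03]
[ 0.77 -1.12 -0.06]
[ 1.19 -1.66 -0.09]
[ 1.62 -2.19 -0.12]
[ 2.06 -2.7  -0.15]
[ 2.52 -3.2  -0.18]
```

Request:
{"api": "send_rows", "payload": {
  "rows": [
    [[0.38,0,-0.56,0,-0.03,0],[0.77,0,-1.12,0,-0.06,0],[1.19,0,-1.66,0,-0.09,0],[1.62,0,-2.19,0,-0.12,0],[2.06,0,-2.7,0,-0.15,0],[2.52,0,-3.2,0,-0.18,0],[2.52,0,-3.2,0,-0.18,0],[2.52,0,-3.2,0,-0.18,0],[2.52,0,-3.2,0,-0.18,0],[2.52,0,-3.2,0,-0.18,0]]
  ]
}}

```text
clock: 14.6
eef_pos: [552.3, -79.1, 256.6]
tool_rot: [-3.135, 0.364, -0.077]
force: [-2.6, 8.1, 1.0]
width: 13.6
gripper_force: 59.8
```

Run:
```python
from h import *
st();snap('wrist','w5');s=snap('side','s5')
cv2.imwrite('pics/c5.png',cv2.resize(s['pixels'][150:330,130:400][:,:,::-1],None,fx=2.5,fy=2.5))
```

```text
14.6 pos [552.3 -79.1 256.6] rot [-3.135  0.364 -0.077] F [-2.6  8.1  1. ] w 13.6 gf 59.8
```

View pics/c5.png

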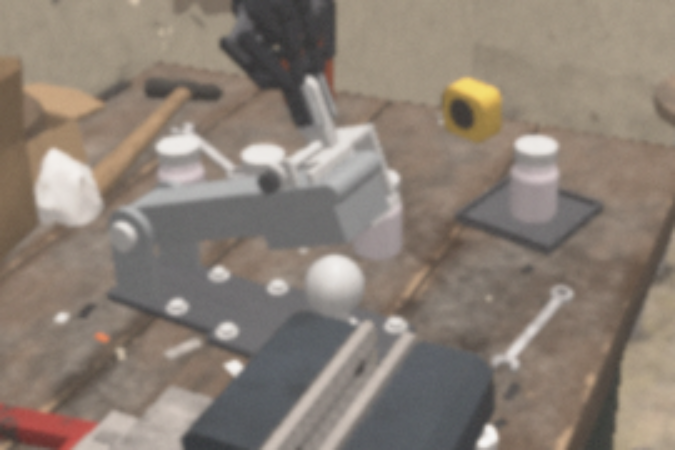

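The side view shows the coupler held up clear of the ball, with the ball bare at (335,287) in the crop. The jar stands upright on the tray, and the tape measure and spanner haven't moved.

```bash
python3 -c "
from h import *
st();print(ctrl.finish_job())"
```

```text
14.7 pos [552.3 -79.1 256.6] rot [-3.135  0.364 -0.077] F [-2.9  7.4 -0.3] w 13.4 gf 59.8
the job is handed in; nothing more can be done
None
```

I handed the job in with the jar upright on the tray and the gripper holding the tongue raised at about 0.36 rad, latch still pulled; the last pictures showed the coupler clear of the ball and the tape measure and spanner in place, but I did not re-check the bolt, and no verdict came back.

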